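# Open the double-latched spool lid of a wire feeder

### The job

Open the lid of the welding-wire feeder: slide its red-knobbed bolt clear, lift the lid a little until it meets the safety catch, then feel for the catch's paddle in the dark recess in front of the lid, push it gently to the left, away from the bolt, until it stops, and swing the lid wide open, to about 70 degrees or more, so that it stays up by itself. Never force the lid against the bolt or catch, do not ram the paddle (keep below about 25 N), and leave everything else on the bench and on the feeder where it is.

Things in the scene. Friction and masses are not known exactly. Their poses are not given: they have to be found in the camera images.
- feeder: compact welding-wire feeder lying flat, fixed: black and orange housing, top deck 100 mm above the bench. Origin on the bench; in its frame it spans x -170 to +125 mm and y -200 to +200 mm. -x faces the robot, +y is left seen from the robot. A grey lid covers the middle; the front deck strip (x -170 to -105) has a dark finger recess; the bolt sits on the right deck (-y)
- bolt (a joint): travel of the primary bolt on the right deck, m: 0 = fully shut, grows as the bolt slides away from the lid (feeder -y), end stop 0.030. Its 20 mm wide flat steel tongue lies over the lid's right edge and is clear of it from 0.013 on. It drags with 4 N and stays where it is left
- bolt_knob (a point): middle of the bolt's grip, an upright red post 16 mm in diameter; it stands from 118 mm to 152 mm above the bench, this point is at 139 mm. Moves with the bolt
- bolt_base: the bolt's steel base plate on the right deck with the bolt it carries; origin at the feeder's origin in x and y, 100 mm above the bench
- hatch: hinge of the lid, with the lid it carries. Origin: middle of the hinge line (does not move), feeder x +80 mm, 100 mm above the bench; the hinge line runs along the feeder's y. The lid is a grey plate, 240 mm wide (y), 8 mm thick, underside at 100 mm when shut, reaching from the hinge 185 mm towards the robot
- lid (a joint): lid angle, rad: 0 = shut, grows as the front edge rises, end stop 1.4. The hinge is stiff: the lid (0.3 kg) stays wherever it is left; lifting takes about 5 to 8 N at the handle. With the safety catch engaged it stops at about 0.12; only above about 0.08 is the catch free to be pushed
- lid_handle (a point): middle of the grip of the lid's orange handle: a round bar 12 mm in diameter and 100 mm long parallel to the hinge, on two posts, its axis 38 mm above the lid's top face (46 mm above the hinge line when shut) and 130 mm before the hinge line. Moves with the lid
- catch_unit: safety catch of the lid, paddle included. Origin: middle of the finger recess's floor, at feeder x -135 mm, y 0, 60 mm above the bench; axes as the feeder's; does not move. In the recess stands a dark grey upright paddle, 34 mm (x) by 8 mm (y), from 6 to 30 mm above the floor. Its place is NOT measured: its middle is anywhere from -14 to +20 mm along y
- recess (a point): middle of the recess's mouth, level with the deck, 40 mm above its floor. The recess is open at the top, 50 mm (x) by 150 mm (y, -75 to +75). Pushed towards +y (left, away from the bolt) the paddle slides 22 mm against 5 N drag to a hard stop, stays there, and frees the lid from about 15 mm on. While the lid is shut it is blocked after 3 mm; lid load makes it bind
- tip_jar: small clear jar with a yellow cap, 40 mm across, 55 mm tall, upright on the feeder's left deck; leave alone
- spray: white spray-fluid bottle with blue cap, 72 mm across, 210 mm tall; leave alone
- screwdriver: screwdriver with a red handle, lying on the bench near the feeder's front left corner; leave alone
- wrench: open-ended wrench lying on the bench; leave alone
- spool: spare orange wire spool, 100 mm across, 44 mm tall; leave alone
- disc: red grinding disc, 115 mm across, 12 mm thick; leave alone
- wire_brush: hand brush lying on the bench; leave alone

How it is judged:
By the outcome, as a careful person would: the job done as asked, in the order asked, and still so for the second after the job is handed in, with the robot touching nothing.
It also fails if it takes over 72 s, if anything falls off the work surface, if the arm or the gripper's body presses on something with over 40 N, if the wrist force passes 120 N, or if a joint passes its speed limit or range.

### The arm

A 6-joint arm with a two-finger parallel gripper is mounted at the origin on the work surface. World frame = base frame: x ahead of the robot, y to its left, z up, the work surface at z = 0. Lengths are in m, angles in degrees, forces in N, time in s.
With the tool pointing down it reaches from about 0.3 to 0.85 m from the base axis. Payload 4.2 kg.
Tool frame: the origin (TCP) lies at the very end of the fingers, on their centre line; the grasp point (between the pads) lies 19 mm behind it (grasp_offset is the distance from the TCP to the grasp point, in m); z points along the fingers, x is the direction in which the jaws open and shut, and the axes are right-handed (so a half turn about z gives the same grasp; the last joint's range is limited). The gripper opens to 91 mm and grips with 3 to 60 N. Pads are 32 mm wide; open, the fingers measure 118 mm over their backs; the gripper's body (76 mm by 178 mm) begins 60 mm behind the grasp point.
Start: joints at [-71.963, 18.312, 89.639, -0, 72.044, -1.146], TCP at [0.189, -0.543, 0.214] pointing down, gripper open.
Joint ranges: [-177.97, 177.97], [-48.28, 115.42], [12.27, 149.76], [-77.06, 257.06], [2.81, 150.46], [-146.56, 146.56]. Speed limits (degrees/s): [147.25, 147.25, 180, 180, 180, 180].

### API

Orientations are given as [roll, pitch, yaw] about the fixed x, y, z axes, in that order (R = Rz(yaw) Ry(pitch) Rx(roll)).
In Python, from bench import reach, movel, goto_joints, set_gripper, hold, solve_ik, read_state, camera, Unreachable, job_done, grasp_offset gives the robot as it stands. The module is installed in compiled form; this text tells all that it offers. Calls block until the motion is done:
- reach(position, orientation): joint-space move of the TCP to a pose.
- movel(position, rate=0.15, frame=None): straight line of the TCP; frame=None keeps the orientation; rate is the mean speed in m/s.
- goto_joints(angles): joint-space move.
- set_gripper(opening, effort=None): finger opening in m; effort is the grip in N (None keeps the last); returns when the fingers have stopped.
- hold(seconds).
- solve_ik(position, orientation): joint angles nearest the present ones, or None.
- read_state(): the state.
- camera(name): name is "side" or "top" or "wrist"; returns a dict with "color" (384x512x3 uint8, red, green, blue), "K" (3x3 intrinsics, pixels), "R" (3x3) and "t" (3): a world point X has camera coordinates R X + t; the wrist camera has in their place "T_tool_cam" (4x4, takes a point from camera to tool coordinates, whose origin is the TCP and whose axes are the tool frame's). Camera axes: x right, y down, z forward; pixel columns grow to the right and rows downward; lengths in m; the calibration is good to about 2 mm. A picture is of the moment at which its call begins: read the wrist's pose just before it. There is no depth.
A pose or a line that the arm cannot do raises Unreachable and nothing moves.
- job_done(): hands the job in, once; it reports no verdict.
The state is a dict: "t": time; "joint_positions": joint angles; "qd": joint speeds; "effort": joint torques, N m; "eef_pos": TCP position; "orientation": TCP orientation; "force": force on the tool from outside, world axes, zero at the start; "wrist_torque": the same for the moment, N m; "gripper_width": finger opening in m.
Only numpy, scipy, OpenCV 4.12 (cv2) and the standard library are available. Lean on these libraries where they do the work, as an engineer would, in place of code of your own. Each camera call takes 0.05 s, during which the arm holds its last target. There are 200 camera calls.

## Working session

There is one attempt and no reset: what is moved stays moved. The work goes in short steps, each a Python script; the robot and the scene stay as the last script left them, time stands still between calls to the robot, and variables do not carry over. Pictures are saved under pics/ and viewed, about 8 in all and at most 12, crops included, and the job is handed in when it is done.

```bash
mkdir -p pics; python3 - <<'E'
from bench import *
import cv2,pickle
d={}
for n in("top","side"):
    c=camera(n);d[n]=c
    cv2.imwrite(f"pics/{n}0.png",cv2.resize(c["color"][:,:,::-1],(768,576),interpolation=cv2.INTER_CUBIC))
    print(n,c["K"].tolist(),c["R"].tolist(),c["t"].tolist())
pickle.dump(d,open("c0.pkl","wb"))
print(read_state(),grasp_offset)
E
```

```text
top [[469.37406472044427, 0.0, 255.13521218026895], [0.0, 469.37406472044427, 189.24705334990833], [0.0, 0.0, 1.0]] [[0.017519816317880986, -0.9998425366315741, -0.002820988891714616], [-0.9989585430593789, -0.017385304107596505, -0.042185073779355535], [0.04212938742577434, 0.0035571256972244843, -0.9991058310168665]] [-0.0031480904796565958, 0.4696725357351335, 1.5190909552892657]
side [[417.29843267287475, 0.0, 262.23830121322885], [0.0, 417.29843267287475, 190.35673013316534], [0.0, 0.0, 1.0]] [[-0.872626212607448, -0.4883634547426946, 0.004962775650905069], [-0.23271797776216316, 0.4068525614808997, -0.8833534604238102], [0.4293784297058602, -0.7719923116768784, -0.46868116541537996]] [0.42345294309684733, 0.22183248896495544, 1.1525838704429738]
{'t': 0.1, 'joint_positions': array([-7.19625731e+01,  1.83484761e+01,  8.96984159e+01,  1.34150076e-03,
        7.20435489e+01, -1.14455710e+00]), 'qd': array([ 0.02650275, -0.11484888, -0.11550829, -0.09934279,  0.01228403,
       -0.03470272]), 'effort': array([ 2.57862048e-04, -4.13334095e+01, -2.32510042e+01,  7.28337653e-02,
        4.22292575e-02, -5.81528025e-05]), 'eef_pos': array([ 0.18881184, -0.54264981,  0.21320613]), 'orientation': array([-1.79996918e+02,  9.03974405e-02, -7.08184282e+01]), 'force': array([-0.14937205, -0.01966809, -0.80790173]), 'wrist_torque': array([ 0.01527099, -0.01978736, -0.03089736]), 'gripper_width': 0.09149399030329858} 0.0188
```

View pics/top0.png

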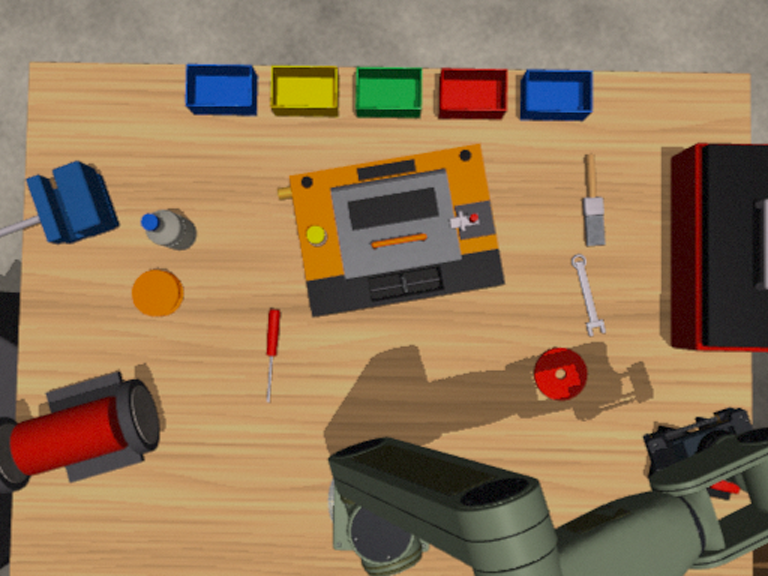

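View pics/side0.png

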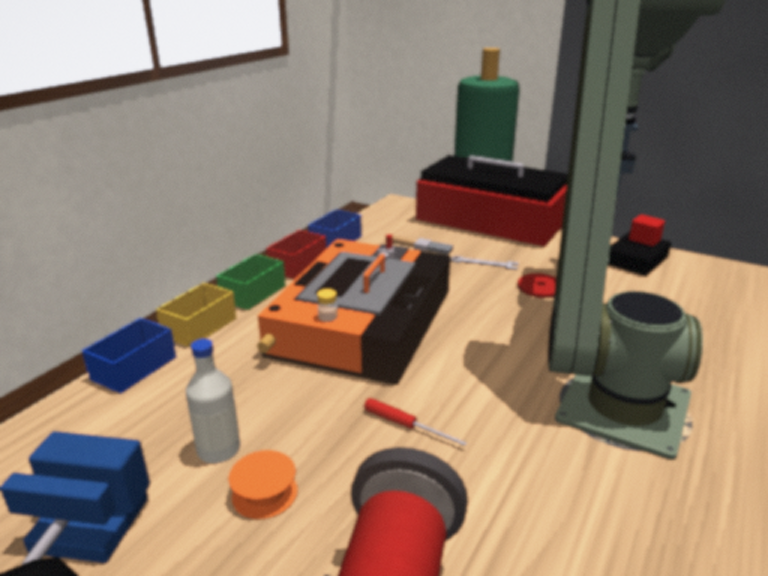

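The top view shows the feeder yawed slightly. Its deck corners are at about (292,176), (481,144), (504,284) and (313,316) in the 1.5x picture. The red knob is at (474,218), the orange handle at (399,241) and the recess at (405,284). In the side view the arm is clear of everything.

```bash
cat > h.py <<'E'
import numpy as np, cv2, pickle
def ray(c,u,v,z):
    d=c["R"].T@np.linalg.inv(c["K"])@np.array([u,v,1.]); o=-c["R"].T@c["t"]
    return o+d*(z-o[2])/d[2]
def proj(c,X):
    p=c["K"]@(c["R"]@np.asarray(X)+c["t"]); return p[:2]/p[2]
E
python3 - <<'E'
from h import *
d=pickle.load(open("c0.pkl","rb"));c=d["top"];im=c["color"]
P=[ray(c,u/1.5,v/1.5,.1)[:2] for u,v in[(292,176),(481,144),(504,284),(313,316)]]
print(np.round(P,4)); bl,br,fr,fl=P
print("sizes",[round(float(np.linalg.norm(a-b)),4) for a,b in((bl,br),(fr,fl),(bl,fl),(br,fr))])
def blob(lo,hi,box,z):
    h=cv2.cvtColor(im,cv2.COLOR_RGB2HSV);m=cv2.inRange(h,lo,hi);k=np.zeros_like(m)
    x0,y0,x1,y1=box;k[y0:y1,x0:x1]=m[y0:y1,x0:x1]
    n,l,s,ce=cv2.connectedComponentsWithStats(k)
    i=1+s[1:,4].argmax();print(s[i],ce[i],ray(c,*ce[i],z))
    pts=np.argwhere(l==i)[:,::-1].astype(np.float32)
    return cv2.minAreaRect(np.array([ray(c,*p,z)[:2]*1000 for p in pts],np.float32)),ray(c,*ce[i],z)
print(blob((0,150,80),(5,255,255),(305,130,330,160),.148))
r,hd=blob((6,150,120),(22,255,255),(235,145,295,175),.15);print(r)
ctr=np.mean(P,0); yd=(bl-br)/np.linalg.norm(bl-br);yd2=(fl-fr)/np.linalg.norm(fl-fr);xd=(bl-fl)/np.linalg.norm(bl-fl);xd2=(br-fr)/np.linalg.norm(br-fr)
for y in(yd,yd2):print(np.degrees(np.arctan2(-y[0],y[1])))
for x in(xd,xd2):print(np.degrees(np.arctan2(x[1],x[0])))
print("ctr",ctr)
E
```

```text
[[ 0.6847  0.1952]
 [ 0.7577 -0.1927]
 [ 0.4699 -0.243 ]
 [ 0.3978  0.1458]]
sizes [0.3947, 0.3954, 0.2912, 0.2922]
[313 143   6   5  23] [315.43478261 144.91304348] [ 0.59889248 -0.17242122  0.148     ]
(((598.6370239257812, -172.61875915527344), (11.953571319580078, 14.89372444152832), 0.9809679985046387), array([ 0.59889248, -0.17242122,  0.148     ]))
[248 156  37   9 149] [265.93288591 159.89261745] [ 0.551448   -0.02594459  0.15      ]
((551.57177734375, -25.828327178955078), (11.744597434997559, 108.76727294921875), 10.480643272399902)
10.657847639499531
10.509592488876622
9.779656712947327
9.914972701264661
ctr [ 0.57753927 -0.02366898]
```

```bash
cat >> h.py <<'E'
from bench import *
YAW=10.3; O=np.array([.600,-.0185,0.])
a=np.radians(YAW); F=np.array([[np.cos(a),-np.sin(a),0],[np.sin(a),np.cos(a),0],[0,0,1]])
def W(x,y,z): return O+F@np.array([x,y,z])
def fee(p): return F.T@(np.asarray(p)-O)
def shot(name):
    s=read_state();c=camera("wrist")
    from scipy.spatial.transform import Rotation as Ro
    T=np.eye(4);T[:3,:3]=Ro.from_euler('xyz',s["orientation"],degrees=True).as_matrix();T[:3,3]=s["eef_pos"]
    M=np.linalg.inv(T@c["T_tool_cam"]);c["R"]=M[:3,:3];c["t"]=M[:3,3]
    pickle.dump(c,open(name+".pkl","wb"))
    cv2.imwrite(f"pics/{name}.png",cv2.resize(c["color"][:,:,::-1],(768,576),interpolation=cv2.INTER_CUBIC));return c
def say(m=""):
    s=read_state();print(m,"t",round(s["t"],2),"f",np.round(fee(s["eef_pos"]),4),"F",np.round(F.T@s["force"],1),"w",round(s["gripper_width"],4))
E
python3 - <<'E'
from h import *
reach([.575,-.172,.27],[180,0,-79.7]);hold(.2)
c=shot("w1");say();print(c["T_tool_cam"].round(3).tolist())
for n,X in dict(knob=[.599,-.1725,.15],handle=W(-.05,0,.152),rec=W(-.135,0,.1),rl=W(-.16,-.075,.1)).items():print(n,proj(c,X)*1.5)
E
```

```text
t 2.29 f [-0.0524 -0.1472  0.2699] F [-0.7 -0.  -0.1] w 0.0915
[[1.0, -0.0, 0.001, -0.0], [0.0, 0.963, 0.271, -0.077], [-0.001, -0.271, 0.963, -0.171], [0.0, 0.0, 0.0, 1.0]]
knob [396.33774403 244.2231566 ]
handle [170.38718364 276.80008277]
rec [213.62994125 359.79716381]
rl [305.17564244 386.66687765]
```

View pics/w1.png

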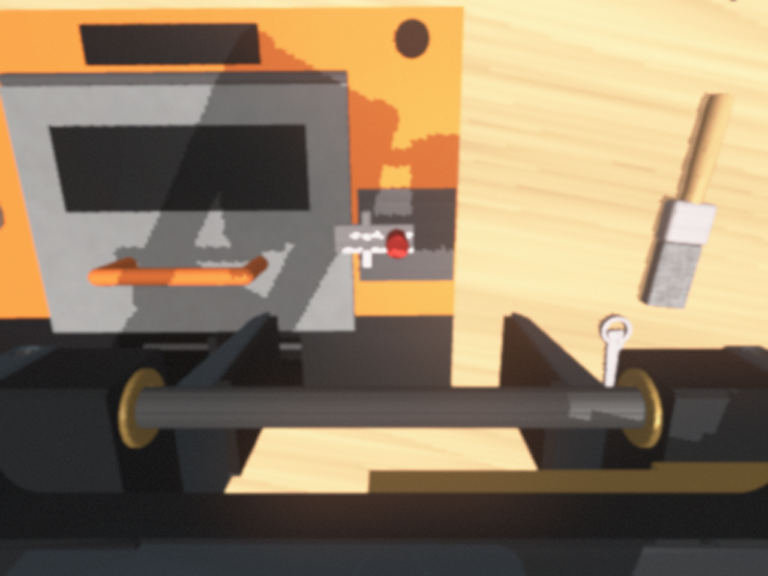

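The knob sits where predicted, at (397,243), and the handle is at about (178,273). The gripper is long in the jaw direction. Next I'll grip the knob and slide it.

```bash
python3 - <<'E'
from h import *
set_gripper(.045,10)
k=fee([.599,-.1725,0]);print(k)
reach(W(k[0],k[1],.2),[180,0,-79.7]);movel(W(k[0],k[1],.128),.1);say("down")
set_gripper(0.0,10);say("grip")
k=fee(read_state()["eef_pos"])
for i in(.008,.016,.024):
    movel(W(k[0],k[1]-i,.128),.05);say()
set_gripper(.04);say("open")
movel(W(k[0],k[1]-.024,.23),.15)
reach(W(-.09,-.04,.30),[180,0,-79.7]);hold(.2);c=shot("w2");say()
print(proj(c,W(-.135,0,.1))*1.5,proj(c,W(-.05,0,.152))*1.5)
E
```

```text
[-0.02851943 -0.15133949  0.        ]
down t 4.39 f [-0.028  -0.1517  0.129 ] F [-0.2  0.1  0. ] w 0.0452
grip t 4.95 f [-0.0284 -0.1516  0.1282] F [-0.3 -1.3  1.9] w 0.0153
 t 5.27 f [-0.0284 -0.1597  0.1282] F [-0.4  1.9  2.4] w 0.0154
 t 5.58 f [-0.0283 -0.1682  0.1282] F [-0.8  1.   2.7] w 0.0157
 t 5.88 f [-0.0283 -0.1762  0.1281] F [-0.1  0.4  2.4] w 0.0158
open t 6.45 f [-0.0285 -0.1756  0.1279] F [-0.2 -1.   0.5] w 0.04
 t 8.23 f [-0.0898 -0.041   0.2987] F [-0.5  0.6 -0.4] w 0.04
[343.1886286  305.85922186] [332.19341636 215.16074307]
```

View pics/w2.png

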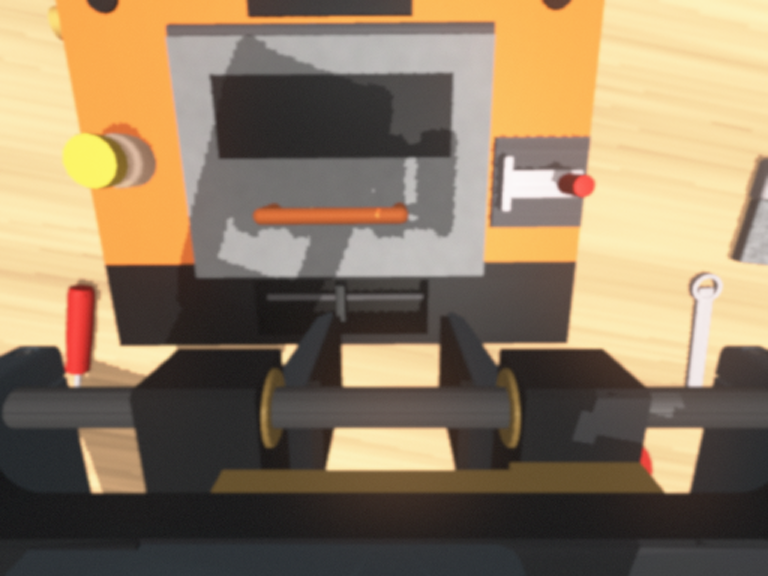

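The bolt is out: its tongue end at x≈505 is past the lid edge at 487. The paddle shows faintly near (341,302), close to the middle of the recess, which spans 258 to 428. Next I'll lift the lid to about 0.1 rad.

```bash
cat >> h.py <<'E'
def hp(t): return np.array([.08-.13*np.cos(t)+.046*np.sin(t),0,.1+.13*np.sin(t)+.046*np.cos(t)])
HO=[180,0,YAW]
E
python3 - <<'E'
from h import *
h=hp(0)-[0,0,.0188]
reach(W(h[0],h[1],.21),HO);movel(W(*h),.1);say("down")
set_gripper(0.0,25);say("grip")
off=fee(read_state()["eef_pos"])-hp(0);print(off)
for t in(.02,.04,.06,.08,.1):
    movel(W(*(hp(t)+off)),.04);say(t)
    if abs(read_state()["force"][2])>18: break
set_gripper(.04);say("open")
g=fee(read_state()["eef_pos"]);movel(W(g[0],g[1],.24),.15)
hold(.1);c=camera("side");pickle.dump(c,open("s2.pkl","wb"))
h=c["color"][130:270,160:320,::-1];cv2.imwrite("pics/s2.png",cv2.resize(h,None,fx=5,fy=4.2,interpolation=cv2.INTER_CUBIC)[:600,:800])
E
```

```text
down t 10.53 f [-4.950e-02 -1.000e-04  1.278e-01] F [ 0.3 -0.2  0.6] w 0.0398
grip t 11.08 f [-0.0515 -0.      0.1273] F [-5.6  0.8  5. ] w 0.0109
[-1.47101817e-03 -3.80960549e-06 -1.86866240e-02]
0.02 t 11.33 f [-0.0508  0.      0.1295] F [-1.8 -0.1 -2.4] w 0.0111
0.04 t 11.58 f [-0.0498  0.      0.1321] F [-1.6 -0.5 -6.3] w 0.0115
0.06 t 11.83 f [-0.0486  0.      0.135 ] F [-1.5 -0.8 -5.6] w 0.0113
0.08 t 12.08 f [-0.0475  0.      0.1379] F [-2.2 -1.8 -5.1] w 0.0112
0.1 t 12.33 f [-0.0463  0.      0.1404] F [-2.5 -0.9 -3.3] w 0.0111
open t 12.95 f [-0.0461  0.      0.1401] F [-0.9  1.1 -0.2] w 0.0401
```

View pics/s2.png

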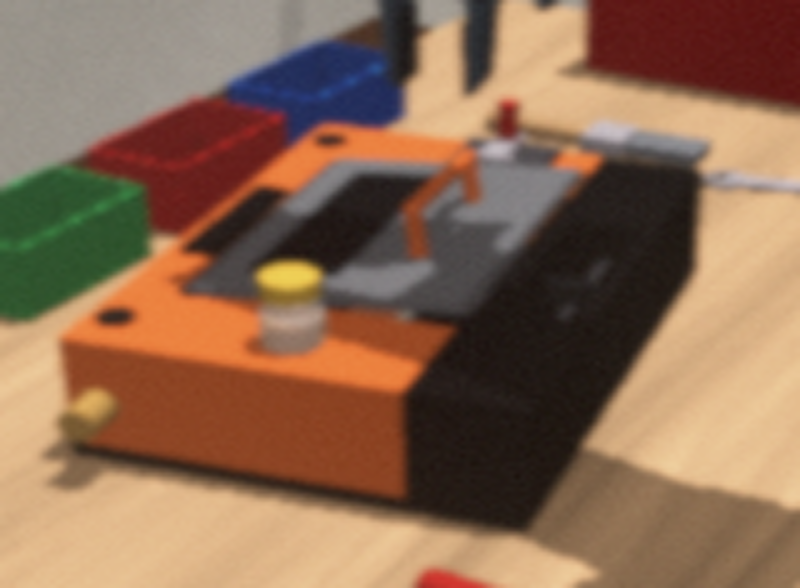

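```bash
python3 - <<'E'
from h import *
for f in("c0","s2"):
    c=pickle.load(open(f+".pkl","rb"));c=c["side"] if f=="c0" else c
    m=cv2.inRange(cv2.cvtColor(c["color"],cv2.COLOR_RGB2HSV),(4,120,80),(16,255,255));k=np.zeros_like(m);k[163:200,235:262]=m[163:200,235:262]
    n,l,s,ce=cv2.connectedComponentsWithStats(k);i=1+s[1:,4].argmax();print(f,s[i],ce[i])
for t in(0,.06,.08,.1,.12):
    p=hp(t);print(t,proj(c,W(*p)),proj(c,W(p[0],.05,p[2])),proj(c,W(p[0],-.05,p[2])))
E
```

```text
c0 [243 170  14  25 122] [248.42622951 179.79508197]
s2 [235 163  21  28 227] [245.5154185  171.88986784]
0 [248.84423961 175.90085424] [243.20586225 182.52829439] [254.14181666 169.67399629]
0.06 [247.94650211 173.60223616] [242.26717509 180.16970107] [253.28186668 167.43252283]
0.08 [247.61676571 172.84104017] [241.92297974 179.38837287] [252.9654955 166.6904905]
0.1 [247.27197817 172.08293636] [241.56333752 178.61008426] [252.63444974 165.9515914 ]
0.12 [246.91226825 171.32827672] [241.18838294 177.83519794] [252.28885291 165.21616739]
```

```bash
python3 - <<'E'
from h import *
off=np.array([-.0005,0,-.0188])
movel(W(*(hp(.1)+off)),.1);say("down")
set_gripper(0.0,25);say("grip")
off=fee(read_state()["eef_pos"])-hp(.1);print(off)
for t in np.arange(.105,.136,.005):
    movel(W(*(hp(t)+off)),.02);say(round(t,3))
    if read_state()["force"][2]<-10: break
t2=t-.017
movel(W(*(hp(t2)+off)),.03);say("back")
set_gripper(.04);say("open")
g=fee(read_state()["eef_pos"]);movel(W(g[0],g[1],.24),.15);say()
E
```

```text
down t 15.07 f [-4.470e-02 -1.000e-04  1.406e-01] F [0.3 0.3 0.5] w 0.0398
grip t 15.62 f [-0.0464 -0.      0.14  ] F [-4.9  0.   3. ] w 0.0117
[-1.65745030e-03 -1.69822765e-05 -1.87820732e-02]
0.105 t 15.87 f [-0.0464 -0.      0.1401] F [-1.4 -0.4 -3.6] w 0.0113
0.11 t 16.12 f [-0.0462  0.      0.1405] F [-2.2 -0.6 -6. ] w 0.0112
0.115 t 16.37 f [-0.0457  0.      0.1416] F [-2.2 -1.5 -6.7] w 0.0115
0.12 t 16.62 f [-0.0453  0.      0.1424] F [-0.7 -0.8 -6.1] w 0.0117
0.125 t 16.87 f [-0.045 -0.     0.143] F [-1.7  0.  -7.4] w 0.0114
0.13 t 17.12 f [-0.0449  0.      0.1432] F [ -0.9  -1.1 -10.8] w 0.0113
back t 17.37 f [-0.0453  0.      0.1423] F [-1.7 -1.2 -3.8] w 0.0113
open t 17.98 f [-0.0455  0.      0.1417] F [-0.6 -0.1  0. ] w 0.0397
 t 18.79 f [-4.610e-02  2.000e-04  2.391e-01] F [ 0.4 -0.3  0.4] w 0.0401
```

```bash
python3 - <<'E'
from h import *
D=[180,0,-79.7]
set_gripper(0.0,10)
reach(W(-.136,-.045,.20),D);movel(W(-.136,-.045,.115),.1);say("above")
ok=True
for z in(.1,.09,.082,.075):
    movel(W(-.136,-.045,z),.05);f=read_state()["force"];say(z)
    if f[2]>5: ok=False;break
y=-.045;f0=F.T@read_state()["force"]
while ok and y<.06:
    y+=.002;movel(W(-.136,y,.075),.03);s=F.T@read_state()["force"]
    if abs(s[1]-f0[1])>2.5: say(round(y,3));break
E
```

```text
above t 21.81 f [-0.1355 -0.0452  0.1155] F [-0.3 -0.1  0.2] w 0.0005
0.1 t 22.26 f [-0.1362 -0.0449  0.0997] F [ 0.  -1.3 -0.6] w 0.0001
0.09 t 22.61 f [-0.1363 -0.0449  0.0896] F [ 0.4 -0.6  0.4] w 0.0003
0.082 t 22.92 f [-0.1363 -0.0449  0.0816] F [-0.7  0.6 -0. ] w 0.0007
0.075 t 23.21 f [-0.1363 -0.0449  0.0746] F [ 0.5 -0.5  0.4] w 0.0003
-0.007 t 27.96 f [-0.1359 -0.0075  0.0751] F [ 0.4 -5.4  0.4] w 0.0004
```

Contact is at tool y ≈ -7 mm. I'll push gently until it stops.

```bash
python3 - <<'E'
from h import *
y=-.007
while y<.03:
    y+=.0015;movel(W(-.136,y,.075),.03);s=F.T@read_state()["force"]
    say(round(y,4))
    if s[1]<-12: break
g=fee(read_state()["eef_pos"])
movel(W(-.136,g[1]-.01,.075),.06);movel(W(-.136,g[1]-.01,.21),.2);say("up")
E
```

```text
-0.0055 t 28.21 f [-0.1359 -0.0058  0.0751] F [-0.6 -4.5  0.2] w 0.0006
-0.004 t 28.46 f [-0.1359 -0.0041  0.0751] F [-0.6 -5.6  0.7] w 0.0007
-0.0025 t 28.71 f [-0.1359 -0.0025  0.075 ] F [-0.4 -3.7  1.3] w 0.0001
-0.001 t 28.96 f [-0.1359 -0.001   0.075 ] F [-0.2 -4.5  1.4] w 0.0011
0.0005 t 29.21 f [-0.136   0.0005  0.075 ] F [-0.2 -3.6  1.7] w 0.0006
0.002 t 29.46 f [-0.136  0.002  0.075] F [-1.2 -4.2  0.4] w 0.0004
0.0035 t 29.71 f [-0.136   0.0035  0.075 ] F [-0.7 -4.4  0.4] w 0.0004
0.005 t 29.96 f [-0.136  0.005  0.075] F [ 0.3 -3.3  0.5] w 0.0002
0.0065 t 30.21 f [-0.136   0.0065  0.075 ] F [-0.5 -4.7  1.4] w 0.0006
0.008 t 30.46 f [-0.136  0.008  0.075] F [-0.5 -5.8  1.3] w 0.0008
0.0095 t 30.71 f [-0.136   0.0095  0.075 ] F [ 0.1 -4.1  1.4] w 0.0004
0.011 t 30.96 f [-0.136  0.011  0.075] F [-0.3 -3.8  1.9] w 0.0006
0.0125 t 31.21 f [-0.136   0.0122  0.075 ] F [-0.2 -5.6  1.3] w 0.0004
0.014 t 31.46 f [-0.1359  0.0124  0.0751] F [ -1.3 -10.8   1.6] w 0.0005
0.0155 t 31.71 f [-0.1359  0.0126  0.0752] F [ -2.4 -15.9  -0.3] w 0.0006
up t 32.9 f [-0.1368  0.0031  0.2089] F [-1.1  0.3 -0.5] w 0.0004
```

The paddle moved about 21.5 mm to a firm stop, with a peak of 16 N. Now the lid swings open.

```bash
python3 - <<'E'
from h import *
set_gripper(.04,25)
off=np.array([-.0005,0,-.0188])
print([solve_ik(W(*(hp(t)+off)),HO) is not None for t in(.1,.7,1.3)])
reach(W(hp(.11)[0],0,.21),HO);movel(W(*(hp(.11)+off)),.1);say("down")
set_gripper(0.0,25);say("grip")
off=fee(read_state()["eef_pos"])-hp(.11);print(off)
for t in[.14,.17,.2]+list(np.arange(.27,1.31,.08)):
    movel(W(*(hp(t)+off)),.06);f=F.T@read_state()["force"];say(round(t,2))
    if np.linalg.norm(f)>20: break
c=camera("side")
cv2.imwrite("pics/s3.png",cv2.resize(c["color"][80:270,130:384,::-1],None,fx=3,fy=3,interpolation=cv2.INTER_CUBIC))
E
```

```text
[True, True, True]
down t 35.86 f [-4.420e-02 -1.000e-04  1.417e-01] F [ 0.7 -0.3  0.3] w 0.0397
grip t 36.41 f [-0.0454  0.      0.1413] F [-2.5  0.2  2.7] w 0.0113
[-1.25084326e-03  1.72300261e-06 -1.86855009e-02]
0.14 t 36.66 f [-0.0438  0.      0.1446] F [-1.2 -1.5 -2.7] w 0.0117
0.17 t 36.91 f [-0.0419  0.      0.1484] F [-1.1 -1.4 -4.9] w 0.0112
0.2 t 37.16 f [-0.0397  0.      0.1524] F [-2.4 -1.4 -3.9] w 0.0114
0.27 t 37.47 f [-0.0339  0.      0.1615] F [-4.4  0.2  1.3] w 0.0115
0.35 t 37.8 f [-2.760e-02  1.000e-04  1.702e-01] F [-5.1  0.2  1.1] w 0.0115
0.43 t 38.13 f [-2.040e-02  1.000e-04  1.786e-01] F [-5.6  0.   2.4] w 0.0114
0.51 t 38.47 f [-0.0127  0.0002  0.1864] F [-7.5 -0.6  2.7] w 0.0115
0.59 t 38.8 f [-0.0043  0.0002  0.1937] F [-9.3 -0.6  3.9] w 0.0113
0.67 t 39.13 f [0.0048 0.0003 0.2004] F [-8.8  0.1  6.3] w 0.0109
0.75 t 39.47 f [0.0146 0.0003 0.2065] F [-8.4  0.2  7.1] w 0.0115
0.83 t 39.8 f [0.0251 0.0003 0.2116] F [-7.1 -0.2  9.2] w 0.0115
0.91 t 40.13 f [0.0361 0.0003 0.2156] F [-7.   0.3  7.4] w 0.0115
0.99 t 40.47 f [4.720e-02 2.000e-04 2.185e-01] F [-4.4 -0.5  6.2] w 0.0112
1.07 t 40.8 f [5.820e-02 2.000e-04 2.205e-01] F [-3.8  0.3  4.4] w 0.0115
1.15 t 41.13 f [6.940e-02 2.000e-04 2.215e-01] F [-2.2  0.6  5.6] w 0.0114
1.23 t 41.47 f [8.050e-02 2.000e-04 2.215e-01] F [-1.9  1.   5.2] w 0.0114
```

View pics/s3.png

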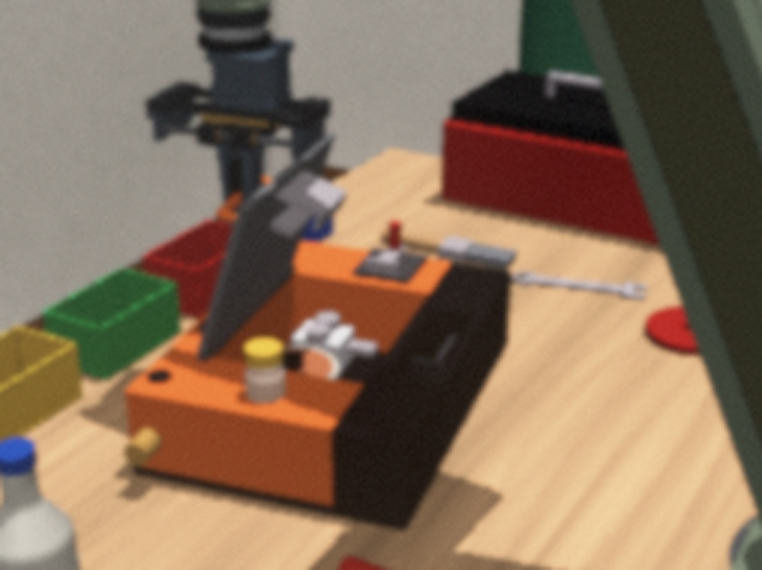

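The lid is up at about 1.2 rad and the gripper is clear of its edge. I'll go a little further, then release and retreat.

```bash
python3 - <<'E'
from h import *
off=np.array([-.00125,0,-.0187])
for t in(1.27,1.31,1.34):
    movel(W(*(hp(t)+off)),.05);f=F.T@read_state()["force"];say(t)
    if np.linalg.norm(f)>15: break
set_gripper(.03);say("open")
g=fee(read_state()["eef_pos"])
movel(W(g[0],g[1],g[2]+.02),.05);say();movel(W(g[0],g[1],.36),.15);say("up")
reach(W(-.15,-.3,.36),HO);hold(.3)
for n,b in(("side",(80,270,130,384)),("top",(80,230,170,370))):
    c=camera(n);cv2.imwrite(f"pics/{n}4.png",cv2.resize(c["color"][b[0]:b[1],b[2]:b[3],::-1],None,fx=3,fy=3,interpolation=cv2.INTER_CUBIC))
    for t in(1.2,1.25,1.3,1.35):
        print(n,t,[((proj(c,W(.08-.185*np.cos(t),y,.1+.185*np.sin(t)))-[b[2],b[0]])*3).round() for y in(.12,-.12)])
E
```

```text
1.27 t 41.77 f [0.0856 0.0003 0.2212] F [-3.3  1.6  5.6] w 0.0111
1.31 t 42.03 f [0.0911 0.0003 0.2206] F [-2.7  0.8  4.8] w 0.0114
1.34 t 42.28 f [0.095  0.0003 0.22  ] F [-3.6  0.3  4.5] w 0.011
open t 42.77 f [ 0.094  -0.      0.2182] F [0.6 0.6 0.8] w 0.0297
 t 43.32 f [ 0.0941 -0.      0.2385] F [-0.3  0.4  0.1] w 0.0301
up t 44.27 f [0.0937 0.     0.3588] F [-0.   0.2 -0.3] w 0.0299
side 1.2 [array([250., 211.]), array([340., 134.])]
side 1.25 [array([241., 207.]), array([333., 130.])]
side 1.3 [array([233., 203.]), array([326., 127.])]
side 1.35 [array([224., 200.]), array([318., 124.])]
top 1.2 [array([150., 179.]), array([412., 136.])]
top 1.25 [array([148., 169.]), array([411., 126.])]
top 1.3 [array([146., 159.]), array([409., 116.])]
top 1.35 [array([144., 149.]), array([408., 106.])]
```

View pics/side4.png

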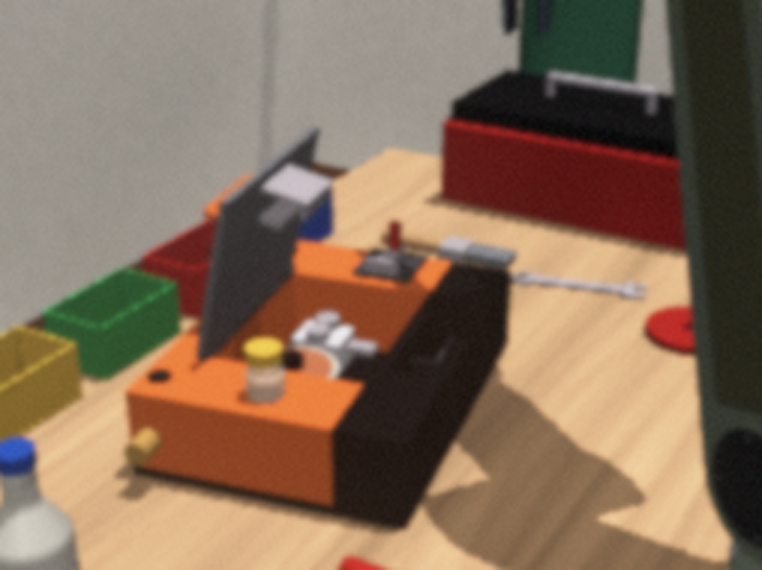

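View pics/top4.png

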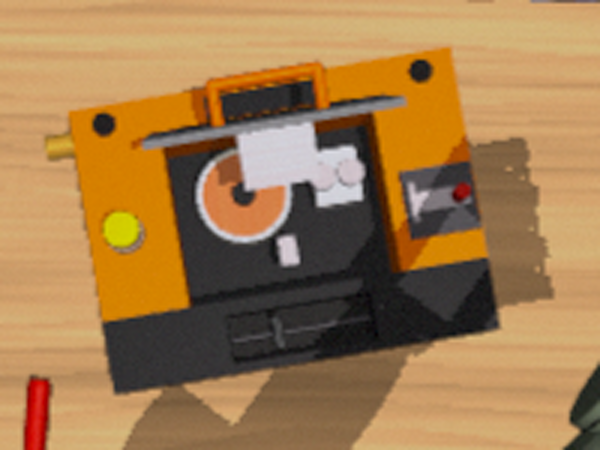

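The lid stays up at about 1.35 rad: its top edge is at (143,145)–(406,102) in the top view and its side-view corner at (222,200). The paddle sits left at (278,332), the bolt is out, and the jar has not moved.

```bash
python3 -c "
from bench import *
job_done()"
```

```text
the job is handed in; nothing more can be done
```

The lid is open at about 1.35 rad (77°) and stays up by itself, with the arm clear of everything. I handed the job in at about 46 s.

- **Bolt:** I slid it about 24 mm, well past the 13 mm where it clears the lid.
- **Lid to catch:** I lifted the lid until it met the safety catch at about 0.12 rad (peak 11 N). Then I eased it back slightly so the paddle would not bind.
- **Paddle:** I felt for it in the recess and pushed it about 20 to 21 mm left to its hard stop, with a peak of 16 N.
- **Swing:** I opened the lid by its handle with less than about 12 N throughout.

The final side and top pictures agree on the lid angle, the paddle at the left and the bolt out. The tip jar, screwdriver, wrench and disc look undisturbed where they show; I did not check the brush, spool or spray closely at the end. One check was inconclusive: measuring the first small lid lift by colour in the side view failed because other colours got into the mask. I confirmed that step by feeling for the catch instead.

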